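Set the bench stop and ready the chisel for paring

ROBOT

A 6-joint arm with a two-finger parallel gripper is mounted at the origin on the work surface. World frame = base frame: x ahead of the robot, y to its left, z up, the work surface at z = 0. Lengths are in m, angles in rad, forces in N, time in s.
With the tool pointing down it reaches from about 0.35 to 0.975 m from the base axis. Payload 4.9 kg.
Tool frame: the origin (TCP) lies midway between the tips of the shut fingers; the grasp point (between the pads) lies behind it (manip.grasp_offset is the y of the grasp point in the tool frame, in m); y points along the fingers, z is the direction in which the jaws open and shut, and the axes are right-handed (so a half turn about y gives the same grasp; the last joint's range is limited). The gripper opens to 85 mm and grips with 20 to 120 N. Pads are 22 mm wide; open, the fingers measure 114 mm over their backs; the gripper's body (76 mm by 85 mm) begins 54 mm behind the grasp point. The pads swing forward as they close: fully open they stand 13 mm farther back than shut.
Start: joints at [1.203, 0.053, 1.613, -0, 1.476, -0.119], TCP at [0.154, 0.606, 0.231] pointing down, gripper open.
Joint ranges: [-3.01, 3.01], [-1.01, 2.22], [0.06, 2.58], [-1.02, 4.17], [0.09, 2.62], [-3.14, 3.14]. Speed limits (rad/s): [2.57, 2.57, 3.14, 3.14, 3.14, 3.14].

INTERFACE

Orientations are given as a unit quaternion [w, x, y, z].
In Python, from plant import manip gives the robot as it stands. The module is installed in compiled form; this text tells all that it offers.
- The arm moves only by the shell command python3 -m jog 'ROWS'. ROWS is a JSON object of lists of equal length, an entry for each row: "offset": the shift along the world's x, y, z in units of 50 mm (1.0 is 50 mm), a list of three; "angular": the turn, a rotation vector about the world's x, y, z in units of 6 degrees (1.0 is 6 degrees), a list of three; "jaw": the finger opening in mm, from 0 to 85.4. In form: {"offset": [[tx, ty, tz], ...], "angular": [[ax, ay, az], ...], "jaw": [jaw, ...]}. A call has 1 to 12 rows; each row shifts and turns the commanded pose from where the row before left it; what a row does not reach is not made up. A row lasts 1/10 s, in which the tool goes at most 50 mm and 8.59 degrees, less where a joint would pass 70% of its speed; a pose out of reach is approached as far as the arm can. A call is refused whole if a number of a shift passes 1 or a number of a turn 1, either way. A call with a gripper value outside its range is refused whole. The fingers move at their own pace and stop on an object; the grip force is fixed at half the most. Time passes only in rows, so rows that do not move let the fingers close. It gives the time, the measured TCP pose, the force and the opening at its end, in the units of the state.
- manip.state(): the state, without advancing time (a new reading comes with each control period).
- manip.grab_frame(name): name is "scene" or "top" or "wrist"; returns the picture (400x640x3 uint8, blue, green, red); there is no depth.
- manip.camera_model(name): a dict with "fx", "fy", "cx", "cy" (pixels), "rvec" (rotation vector, rad) and "tvec" (3), from world to camera coordinates, as OpenCV has them; the wrist camera has in their place "mount" (4x4, takes a point from camera to tool coordinates, whose origin is the TCP and whose axes are the tool frame's). Camera axes: x right, y down, z forward; pixel columns grow to the right and rows downward; lengths in m; the calibration is good to about 2 mm. A picture is of the moment at which its call begins: read the wrist's pose just before it. camera_model takes no time and is no camera call.
- manip.job_done(): hands the job in, once; it reports no verdict.
The state is a dict: "time": time; "joint_pos": joint angles; "joint_vel": joint speeds; "joint_efforts": joint torques, N m; "tool_pos": TCP position; "tool_rot": TCP orientation; "contact_force": force on the tool from outside, world axes, zero at the start; "ft_torque": the same for the moment, N m; "gripper_width": opening from 0.0 (shut) to 1.0 (fully open).
Only numpy, scipy, OpenCV 4.12 (cv2) and the standard library are available. Lean on these libraries where they do the work, as an engineer would, in place of code of your own. Each camera call takes 0.05 s, during which the arm holds its last target.

TASK

Get ready to pare the planed board: plug the red square bench stop fully home into the square hole at the far end of the board's base and let go of it. Then draw the orange-handled chisel out of its rack, turn it and finish while still holding it in the paring attitude over the board: the edge about 5 cm above the middle of the black line, the chisel slanted about half-way between upright and level with the blade pointing down towards the stop and its edge parallel to the line. Keep holding it still in the air at the end, and leave the other chisels, the glue bottle, the offcut and the tray where they are.

Things in the scene. Friction and masses are not known exactly. Their poses are not given: they have to be found in the camera images.
- stop_center (a point): Centre of the loose bench stop, a red square wooden block 30 x 30 mm in plan and 95 mm tall (its lowest 4 mm step in to 26 x 26 mm). It stands upright on the bench; this point is 47.5 mm above its underside, z up along its length, x and y square to its sides. About 0.09 kg. Any of its four ways round fits the hole.
- hole (a point): Centre of the mouth of the square hole, on the top face of the jig's base, 40 mm above the bench. The hole is 32.5 x 32.5 mm with a small chamfer and goes 40 mm down to the bench top; its sides lie along this point's x and y. When home, the stop stands on the bench top inside the hole and 55 mm of it show above the base.
- mark (a point): Middle of the black line drawn across the pale board, on the board's top face (60 mm above the bench). x points along the board to the hole, which lies 110 mm further along x; y lies along the line (80 mm long); z up.
- orange_grip (a point): Orange chisel: the point on its axis to grip. Square handle 26 x 26 mm, 85 mm long, from 47 mm below this point to 38 mm above it; blade 20 mm wide, 5 mm thick, reaching 75 mm beyond the handle. z runs along the chisel from edge to handle end (up while in the rack), y along the cutting edge (either way), x through the blade's thickness.
- orange_edge (a point): Middle of the orange chisel's cutting edge, 122 mm below orange_grip along the chisel's z. Same axes.
- blue_grip (a point): The same point of the blue-handled chisel (same size), which stays in the rack.
- black_grip (a point): The same point of the black-handled chisel (same handle, blade 14 mm wide), which stays in the rack.
- rack: Fixed wooden chisel rack, 70 mm (x) by 300 mm (y) and 95 mm high; origin at the centre of its underside, z up. Three upright chisels stand in slots 90 mm apart along its y, in any order; the top of its plank is 95 mm above the bench, the chisels' handle ends 180 mm.
- glue: Bystander: white bottle with yellow cap, 56 mm across and 130 mm high, on the left of the bench; origin at the centre of its underside.
- offcut: Bystander: pale wood offcut 90 x 50 x 30 mm on the left of the bench; origin at the centre of its underside.
- pin_tray: Bystander: open grey tray 80 x 100 x 30 mm on the right of the bench; origin at the centre of its underside.
- orange: The orange chisel, about 0.13 kg; origin on its axis at the handle underside, 47 mm below orange_grip, same axes. It stands upright in its slot, the handle resting on the rack plank; draw it straight up at least 80 mm to clear.
- stop: The red stop's body; origin at the centre of its underside.
- jig: Fixed jig: dark wooden base 300 (x) x 120 x 40 mm with a pale board 210 x 80 x 20 mm fixed on top; the board ends 40 mm short of the hole centre. Origin at the centre of its underside, x along the board towards the hole, z up.
Mind the look-alikes: they are no part of the job. Several things have the shape of the orange; the one meant has the colours described above.

How it is judged:
On the way, in this order (a step that is already met when the one before it is completed fails the run):
1. the red stop is fully home in the square hole and let go (horizontal distance between stop_center and hole below 0.004 m and z of stop_center in the frame of hole below 0.0115 m and angle between stop_center's own z axis and vertical below 0.07 rad and contact force between the fingers and stop below 0.2 N), for 0.2 s.
2. the orange chisel is drawn clear above its rack (horizontal distance between stop_center and hole below 0.004 m and z of stop_center in the frame of hole below 0.0115 m and angle between stop_center's own z axis and vertical below 0.07 rad and z of orange_edge in the frame of rack above 0.097 m and contact force between the fingers and orange above 0.5 N), for 0.1 s.
At the end, for the whole second after the job is handed in: Stop in the hole: 4 mm of centre, 4 mm of fully down, 4 degrees of upright. Chisel held still, touching nothing else: edge 20-90 mm above the board and within 30 mm of the line's middle, 30-60 degrees from vertical, handle up, away from the stop, edge within 20 degrees of parallel to the line (horizontal distance between stop_center and hole below 0.004 m and z of stop_center in the frame of hole below 0.0115 m and angle between stop_center's own z axis and vertical below 0.07 rad and height (world z) of orange_edge between 0.08 and 0.15 m and horizontal distance between orange_edge and mark below 0.03 m and angle between orange_grip's own z axis and vertical between 0.52 and 1.05 rad and x of orange_grip in the frame of mark below -0.03 m and angle between the y axis of orange_grip and the y axis of mark, either way round below 0.35 rad and contact force between the fingers and orange above 0.5 N and contact force between orange and jig below 0.2 N and contact force between orange and rack below 0.2 N and contact force between orange and stop below 0.2 N and linear speed of orange below 0.03 m/s and angular speed of orange below 0.2 rad/s); the arm keeps its last pose, push and grip.
It fails at once if another chisel is lifted or shifted more than 25 mm (distance of any of blue_grip, black_grip from where it was at the start of the episode above 0.025 m).
It fails at once if the glue bottle, offcut or tray is shifted more than 30 mm (distance of any of glue, offcut, pin_tray from where it was at the start of the episode above 0.03 m).
It also fails if it takes over 58 s, if anything falls off the work surface, if the arm or the gripper's body presses on something with over 40 N, if the wrist force passes 120 N, or if a joint passes its speed limit or range.

## Working session

There is one attempt and no reset: what is moved stays moved. The work goes in short steps, Python scripts to look and compute and a shell command to move; the robot and the scene stay as the last step left them, time stands still between calls to the robot, and variables do not carry over. Pictures are saved under pics/ and viewed, and the job is handed in when it is done.

```bash
mkdir -p pics; ls
cat > h.py <<'E'
import numpy as np, cv2
from plant import manip
from scipy.spatial.transform import Rotation as R
def cam(name,st=None):
    c=manip.camera_model(name)
    K=np.array([[c['fx'],0,c['cx']],[0,c['fy'],c['cy']],[0,0,1]],float)
    if 'mount' in c:
        st=st or manip.state()
        q=st['tool_rot']; T=np.eye(4); T[:3,:3]=R.from_quat([q[1],q[2],q[3],q[0]]).as_matrix(); T[:3,3]=st['tool_pos']
        M=np.linalg.inv(T@np.array(c['mount']))
        return K,M[:3,:3],M[:3,3]
    return K,cv2.Rodrigues(np.array(c['rvec'],float))[0],np.array(c['tvec'],float)
def pix2z(cm,uv,z):
    K,Rm,t=cm
    uv=np.atleast_2d(np.array(uv,float))
    d=(np.linalg.inv(K)@np.c_[uv,np.ones(len(uv))].T)
    d=(Rm.T@d).T; o=-Rm.T@t
    z=np.broadcast_to(z,(len(uv),))
    return o+d*((z-o[2])/d[:,2])[:,None]
def proj(cm,P):
    K,Rm,t=cm
    p=(np.atleast_2d(P)@Rm.T+t)@K.T
    return p[:,:2]/p[:,2:]
E
python3 - <<'E'
from h import *
np.set_printoptions(precision=4,suppress=True)
print(manip.state(), manip.grasp_offset)
for n in ['scene','top','wrist']:
    c=manip.camera_model(n); print(n,c)
    cv2.imwrite(f'pics/{n}0.png',manip.grab_frame(n))
E
```

```text
pics
{'time': 0.0, 'joint_pos': array([ 1.203 ,  0.0533,  1.6143,  0.    ,  1.476 , -0.119 ]), 'joint_vel': array([-0.0005,  0.0016, -0.0004, -0.0004,  0.0016, -0.0006]), 'joint_efforts': array([  0.0016, -39.3669, -37.0184,  -0.    ,   0.0069,  -0.    ]), 'tool_pos': array([0.1537, 0.6052, 0.2301]), 'tool_rot': array([-0.7009,  0.7024, -0.0879,  0.0875]), 'contact_force': array([-0.2177,  0.0037, -0.2284]), 'ft_torque': array([-0.0192, -0.0392,  0.0293]), 'gripper_width': 0.9958456092337403} -0.0187
scene {'fx': 370.75693005561703, 'fy': 370.75693005561703, 'cx': 322.77379608815147, 'cy': 201.69059430692243, 'rvec': array([ 2.0042,  1.1093, -0.574 ]), 'tvec': array([-0.2528, -0.1354,  1.4967])}
top {'fx': 519.8933599860371, 'fy': 519.8933599860371, 'cx': 322.40514397941797, 'cy': 205.8686341148406, 'rvec': array([ 2.1589, -2.1559,  0.1662]), 'tvec': array([0.0175, 0.4556, 1.6392])}
wrist {'fx': 320.6686321714779, 'fy': 320.6686321714779, 'cx': 320.73720039557367, 'cy': 200.36781759625651, 'mount': array([[-0.0002,  0.9538,  0.3005, -0.076 ],
       [-0.001 , -0.3005,  0.9538, -0.1423],
       [ 1.    , -0.0001,  0.001 , -0.0005],
       [ 0.    ,  0.    ,  0.    ,  1.    ]])}
```

View pics/scene0.png

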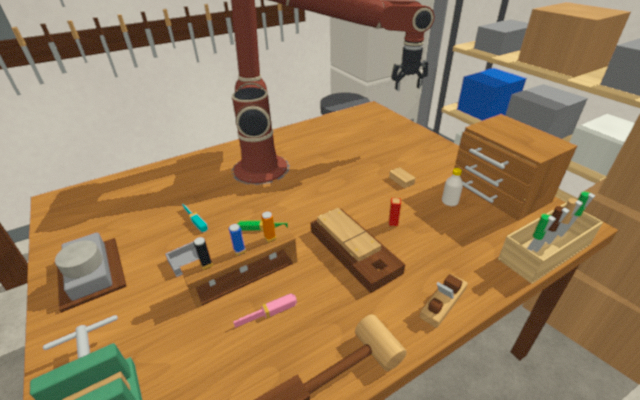

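View pics/top0.png

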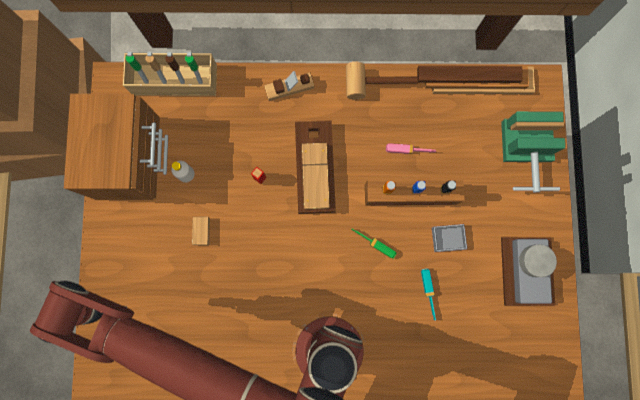

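View pics/wrist0.png

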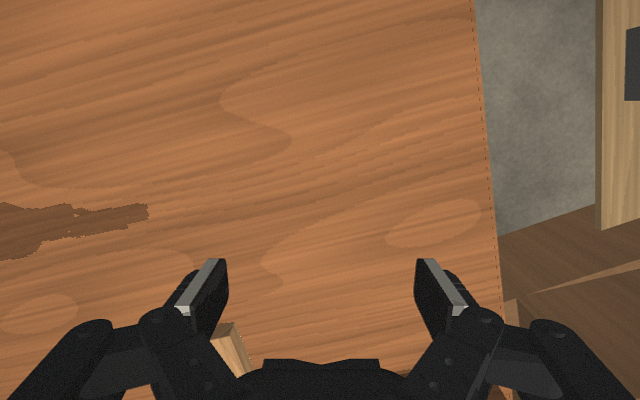

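The scene picture shows the black, blue and orange chisels in the rack (orange nearest the jig), the red stop near (395,212) and the hole near (380,265). In the top view the stop is at (258,175), the hole at (313,131) and the orange chisel at (390,187). I'll enlarge these.

Run:
```python
import cv2
t=cv2.imread('pics/top0.png')
cv2.imwrite('pics/c1.png',cv2.resize(t[112:222,235:355],None,fx=6,fy=5.4*1.0,interpolation=cv2.INTER_CUBIC)) 
cv2.imwrite('pics/c2.png',cv2.resize(t[165:225,355:475],None,fx=6,fy=6,interpolation=cv2.INTER_CUBIC))
s=cv2.imread('pics/scene0.png')
cv2.imwrite('pics/c3.png',cv2.resize(s[185:295,300:420],None,fx=6,fy=5.4,interpolation=cv2.INTER_CUBIC))
cv2.imwrite('pics/c4.png',cv2.resize(s[200:310,180:310],None,fx=6,fy=5,interpolation=cv2.INTER_CUBIC))
```

```text
(no output)
```

View pics/c1.png

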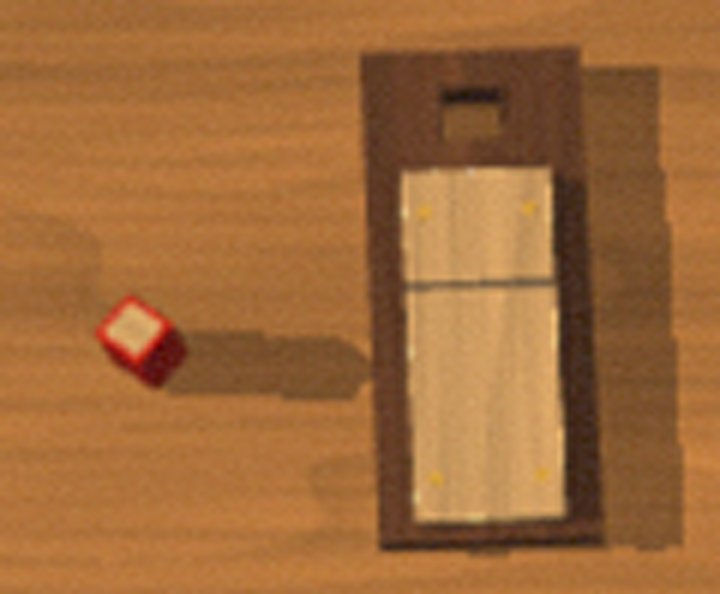

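View pics/c2.png

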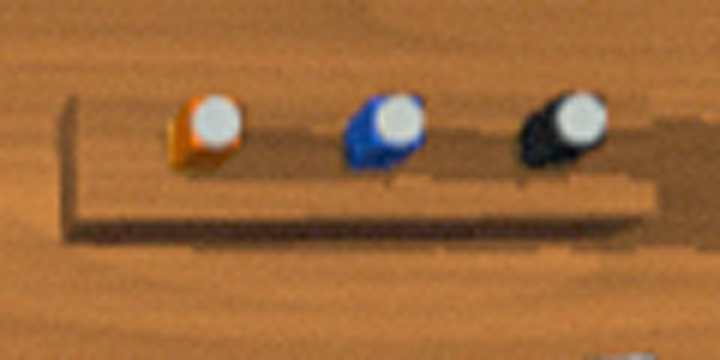

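View pics/c3.png

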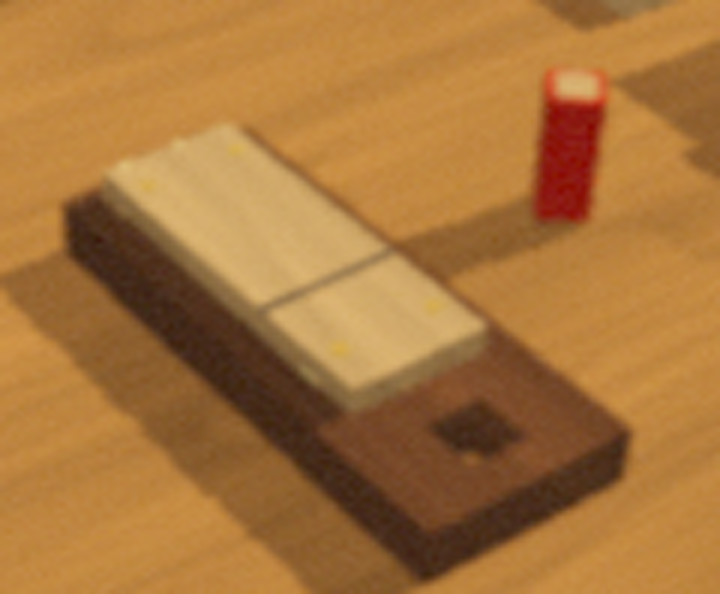

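View pics/c4.png

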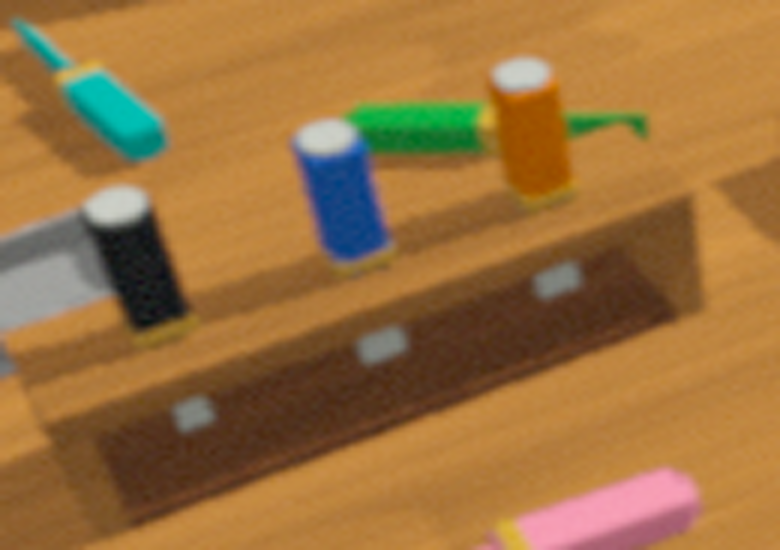

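Run:
```python
from h import *
np.set_printoptions(precision=4,suppress=True)
T=cam('top');S=cam('scene')
f=lambda a:np.array(a)/[6,5.4]+[235,112]-[0.42,0.41]
fs=lambda a:np.array(a)/[6,5.4]+[300,185]-.4
print('stop top', pix2z(T,f([[97,335],[130,295],[172,330],[142,365]]),.095), pix2z(T,f([[135,331]]),.095))
print('stop scene', pix2z(S,fs([[577,85]]),.095))
print('hole T', pix2z(T,f([[443,88],[503,88],[502,141],[443,139]]),.04))
print('hole S', pix2z(S,fs([[430,430],[480,398],[525,435],[475,465]]),.04), pix2z(S,fs([[477,432]]),.04))
print('line T', pix2z(T,f([[407,286],[556,281]]),.06))
print('line S', pix2z(S,fs([[265,308],[392,250]]),.06))
g=lambda a:np.array(a)/6+[355,165]-.42
print('chis T',pix2z(T,g([[216,123],[399,121],[581,118]]),.18))
gs=lambda a:np.array(a)/[6,5]+[180,200]-.4
print('chis S',pix2z(S,gs([[522,75],[328,137],[118,206]]),.18))
print('rack T',pix2z(T,g([[75,220],[656,212]]),.095))
print('base T',pix2z(T,f([[360,55],[580,46],[605,545],[380,549]]),.04))
st=manip.state();q=st['tool_rot'];M=R.from_quat([q[1],q[2],q[3],q[0]]).as_matrix();print(M)
```

```text
stop top [[0.5474 0.2421 0.095 ]
 [0.571  0.2254 0.095 ]
 [0.5505 0.2033 0.095 ]
 [0.5299 0.2185 0.095 ]] [[0.5498 0.2225 0.095 ]]
stop scene [[0.5523 0.2273 0.095 ]]
hole T [[0.7112 0.0641 0.04  ]
 [0.7113 0.0314 0.04  ]
 [0.6784 0.0319 0.04  ]
 [0.6795 0.0639 0.04  ]]
hole S [[0.6854 0.0345 0.04  ]
 [0.6802 0.0675 0.04  ]
 [0.7114 0.0688 0.04  ]
 [0.715  0.0372 0.04  ]] [[0.698  0.0517 0.04  ]]
line T [[0.5846 0.0825 0.06  ]
 [0.5879 0.0032 0.06  ]]
line S [[0.5878 0.0091 0.06  ]
 [0.5838 0.0872 0.06  ]]
chis T [[ 0.4974 -0.1803  0.18  ]
 [ 0.4986 -0.2706  0.18  ]
 [ 0.5004 -0.3605  0.18  ]]
chis S [[ 0.496  -0.1757  0.18  ]
 [ 0.4964 -0.2657  0.18  ]
 [ 0.4981 -0.3563  0.18  ]]
rack T [[ 0.4616 -0.1192  0.095 ]
 [ 0.4666 -0.4207  0.095 ]]
base T [[ 0.7315  0.1093  0.04  ]
 [ 0.7378 -0.0105  0.04  ]
 [ 0.4331 -0.0232  0.04  ]
 [ 0.4304  0.0964  0.04  ]]
[[ 0.9692 -0.0006  0.2463]
 [-0.2463 -0.0015  0.9692]
 [-0.0002 -1.     -0.0016]]
```

```bash
python3 -m jog '{"offset":[[0.6,-0.57,0.1],[0.68,-0.65,0.1],[0.68,-0.65,0.1],[0.68,-0.65,0.1],[0.68,-0.65,0],[0.68,-0.65,0],[0.68,-0.65,0],[0.68,-0.65,0],[0.68,-0.65,0],[0.68,-0.65,0],[0.68,-0.65,0],[0.5,-0.5,0]],"angular":[[0,0,-0.4],[0,0,-0.4],[0,0,-0.4],[0,0,-0.4],[0,0,-0.4],[0,0,-0.4],[0,0,-0.4],[0,0,-0.4],[0,0,-0.4],[0,0,-0.3],[0,0,0],[0,0,0]],"jaw":[85,85,85,85,85,85,85,85,85,85,85,85]}'; python3 -m jog '{"offset":[[0,0,0]],"angular":[[0,0,0]],"jaw":[85]}'
python3 - <<'E'
from h import *
np.set_printoptions(precision=4,suppress=True)
st=manip.state();im=manip.grab_frame('wrist');cv2.imwrite('pics/w1.png',im)
import pickle;pickle.dump(st,open('w1.pkl','wb'))
print(st['time'],st['tool_pos'],st['joint_pos'])
q=st['tool_rot'];M=R.from_quat([q[1],q[2],q[3],q[0]]).as_matrix();print(M)
E
```

```text
time: 1.35
tool_pos: [0.5503, 0.225, 0.2509]
tool_rot: [-0.669, 0.669, -0.229, 0.229]
contact_force: [-0.1, 0.9, -0.4]
gripper_width: 0.997
time: 1.45
tool_pos: [0.5511, 0.224, 0.2506]
tool_rot: [-0.668, 0.669, -0.23, 0.23]
contact_force: [-0.6, 0.3, 0.3]
gripper_width: 0.998
1.45 [0.5511 0.224  0.2506] [ 0.2614 -0.0285  1.6627 -0.0011  1.5081 -0.6469]
[[ 0.7885 -0.0004  0.615 ]
 [-0.615  -0.0012  0.7885]
 [ 0.0005 -1.     -0.0012]]
```

View pics/w1.png

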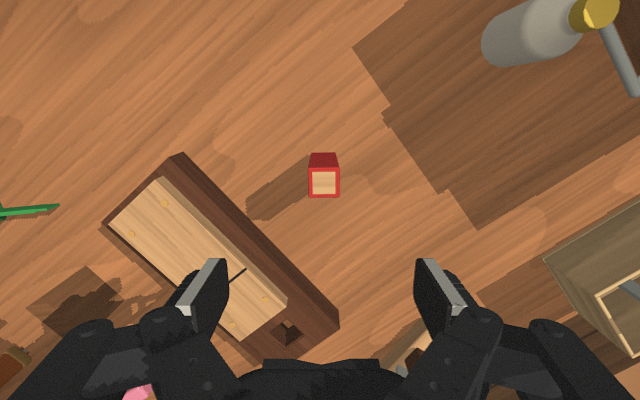

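Run:
```python
import cv2,numpy as np
t=cv2.imread('pics/w1.png')
a=cv2.resize(t[140:210,290:360],None,fx=8,fy=8,interpolation=cv2.INTER_CUBIC)
b=cv2.resize(t[260:350,215:345],None,fx=6,fy=6,interpolation=cv2.INTER_CUBIC)
cv2.imwrite('pics/c5.png',a);cv2.imwrite('pics/c6.png',b)
```

```text
(no output)
```

View pics/c5.png

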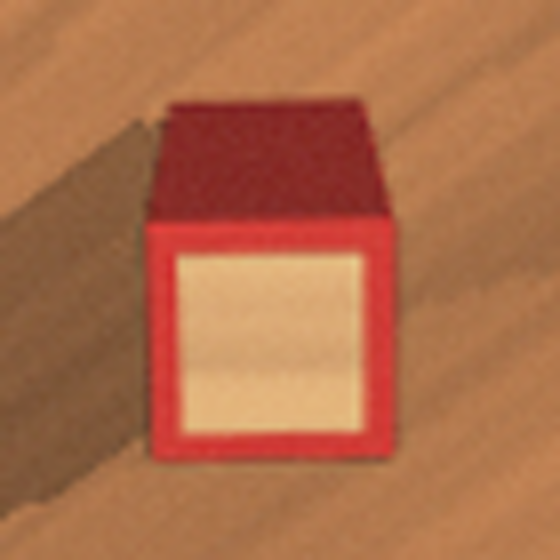

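View pics/c6.png

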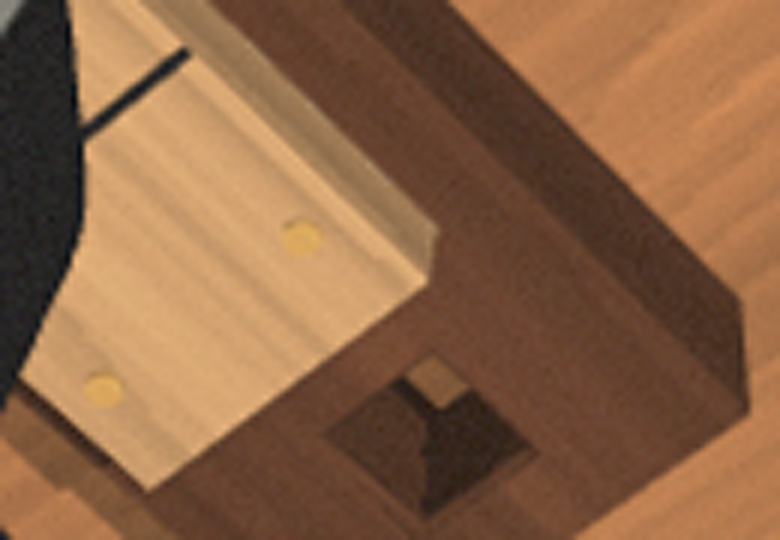

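Run:
```python
from h import *
import pickle
np.set_printoptions(precision=4,suppress=True)
W=cam('wrist',pickle.load(open('w1.pkl','rb')))
a=lambda p:np.array(p)/8+[290,140]-.44
b=lambda p:np.array(p)/6+[215,260]-.42
s=pix2z(W,a([[149,220],[394,217],[396,459],[153,461]]),.095);print(s,s.mean(0))
for i in range(4):
    d=s[(i+1)%4]-s[i];print(np.linalg.norm(d),np.degrees(np.arctan2(d[1],d[0]))%90)
h=pix2z(W,b([[325,432],[432,356],[540,452],[430,518]]),.04);print(h,h.mean(0))
for i in range(4):
    d=h[(i+1)%4]-h[i];print(np.linalg.norm(d),np.degrees(np.arctan2(d[1],d[0]))%90)
print(pix2z(W,b([[188,50],[427,282],[150,490]]),.06))
print(pix2z(W,b([[748,412]]),.04))
```

```text
[[0.532  0.2239 0.095 ]
 [0.5495 0.2469 0.095 ]
 [0.5734 0.2291 0.095 ]
 [0.5555 0.2057 0.095 ]] [0.5526 0.2264 0.095 ]
0.02887945522229376 52.77657035725494
0.029810321442760128 53.49834670974646
0.029489632979292017 52.55865383347499
0.02969672209781726 52.324240534164915
[[0.6803 0.0359 0.04  ]
 [0.6795 0.0673 0.04  ]
 [0.7137 0.07   0.04  ]
 [0.7124 0.0393 0.04  ]] [0.6965 0.0531 0.04  ]
0.03138970756745859 1.4446459678440107
0.03423416046926875 4.556613450611904
0.030711627809504267 87.71161214274986
0.03228910432874636 6.066317772019914
[[0.5855 0.0866 0.06  ]
 [0.6546 0.0894 0.06  ]
 [0.6581 0.0106 0.06  ]]
[[0.7335 0.1128 0.04  ]]
```

```bash
python3 -m jog '{"offset":[[0.03,0.05,-0.8],[0,0,-0.9],[0,0,-0.9],[0,0,-0.8],[0,0,-0.49],[0,0,0],[0,0,0],[0,0,0],[0,0,0],[0,0,0],[0,0,0]],"angular":[[0,0,0.1],[0,0,0],[0,0,0],[0,0,0],[0,0,0],[0,0,0],[0,0,0],[0,0,0],[0,0,0],[0,0,0],[0,0,0]],"jaw":[85,85,85,85,85,20,20,20,20,20,20]}'
python3 - <<'E'
from h import *
np.set_printoptions(precision=4,suppress=True)
st=manip.state();im=manip.grab_frame('wrist');cv2.imwrite('pics/w2.png',im)
import pickle;pickle.dump(st,open('w2.pkl','wb'))
print(st['time'],st['tool_pos'],st['gripper_width'])
E
```

```text
time: 2.6
tool_pos: [0.5519, 0.2303, 0.0592]
tool_rot: [0.671, -0.67, 0.224, -0.226]
contact_force: [-0.9, -0.3, 5.8]
gripper_width: 0.344
2.6 [0.5519 0.2303 0.0592] 0.3440504510450648
```

View pics/w2.png

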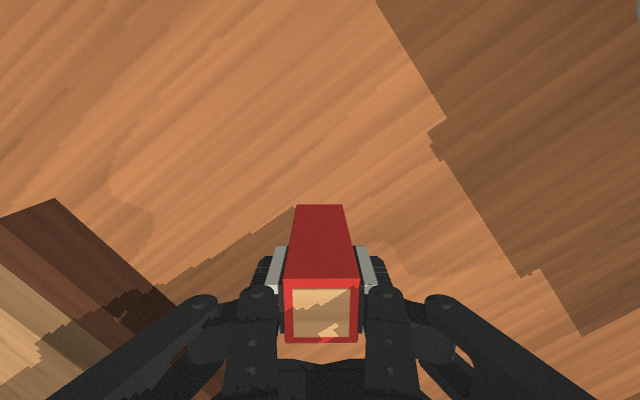

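```bash
python3 -m jog '{"offset":[[0,0,0.4],[0,0,0.8],[0,0,0.8],[0.19,-0.7,0],[0.19,-0.7,0],[0.19,-0.7,0],[0.19,-0.7,0],[0.19,-0.76,0],[0,0,0],[0,0,0],[0,0,0],[0,0,0]],"angular":[[0,0,0],[0,0,0],[0,0,0.6],[0,0,0.9],[0,0,0.9],[0,0,0.9],[0,0,0.9],[0,0,0.9],[0,0,0.9],[0,0,0.63],[0,0,0],[0,0,0]],"jaw":[20,20,20,20,20,20,20,20,20,20,20,20]}'
python3 - <<'E'
from h import *
np.set_printoptions(precision=4,suppress=True)
st=manip.state();im=manip.grab_frame('wrist');cv2.imwrite('pics/w3.png',im)
import pickle;pickle.dump(st,open('w3.pkl','wb'))
print(st['time'],st['tool_pos'],st['gripper_width'],st['joint_pos'])
q=st['tool_rot'];M=R.from_quat([q[1],q[2],q[3],q[0]]).as_matrix();print(M)
cv2.imwrite('pics/c7.png',cv2.resize(im[120:270,240:400],None,fx=4.5,fy=4,interpolation=cv2.INTER_CUBIC))
E
```

```text
time: 3.85
tool_pos: [0.5977, 0.0518, 0.1567]
tool_rot: [0.707, -0.707, -0.016, 0.016]
contact_force: [-0.4, 0.6, -1.7]
gripper_width: 0.34
3.85 [0.5977 0.0518 0.1567] 0.3395677105977323 [-0.0376  0.0506  1.7422  0.      1.349  -1.6546]
[[ 0.9989 -0.0002 -0.0462]
 [ 0.0462  0.      0.9989]
 [-0.0002 -1.      0.    ]]
```

View pics/w3.png

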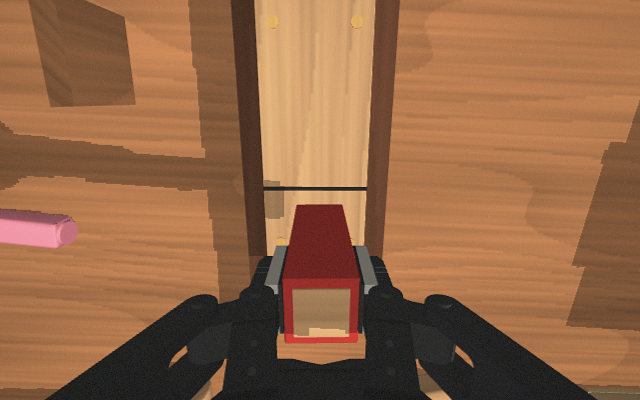

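```bash
python3 -m jog '{"offset":[[0.6,0,0],[0.8,0,0],[0.8,0,0],[0.65,0,0],[0,0,0],[0,0,0],[0,0,0]],"angular":[[0,0,0],[0,0,0],[0,0,0],[0,0,0],[0,0,0],[0,0,0],[0,0,0]],"jaw":[20,20,20,20,20,20,20]}'
python3 - <<'E'
from h import *
np.set_printoptions(precision=4,suppress=True)
st=manip.state();im=manip.grab_frame('wrist');cv2.imwrite('pics/w4.png',im)
import pickle;pickle.dump(st,open('w4.pkl','wb'))
print(st['time'],st['tool_pos'],st['gripper_width'],st['joint_pos'])
q=st['tool_rot'];M=R.from_quat([q[1],q[2],q[3],q[0]]).as_matrix();print(M)
cv2.imwrite('pics/c7.png',cv2.resize(im[100:190,270:370],None,fx=6,fy=6,interpolation=cv2.INTER_CUBIC))
cv2.imwrite('pics/c8.png',cv2.resize(im[190:360,260:380],None,fx=3.5,fy=3.5,interpolation=cv2.INTER_CUBIC))
E
```

```text
time: 4.6
tool_pos: [0.7395, 0.0521, 0.1566]
tool_rot: [0.707, -0.707, -0.016, 0.017]
contact_force: [0.8, -0.2, -1.2]
gripper_width: 0.343
4.6 [0.7395 0.0521 0.1566] 0.34320224078105643 [-0.03    0.3686  1.3758 -0.      1.3981 -1.6484]
[[ 0.9989 -0.001  -0.0476]
 [ 0.0476  0.      0.9989]
 [-0.001  -1.      0.0001]]
```

View pics/w4.png

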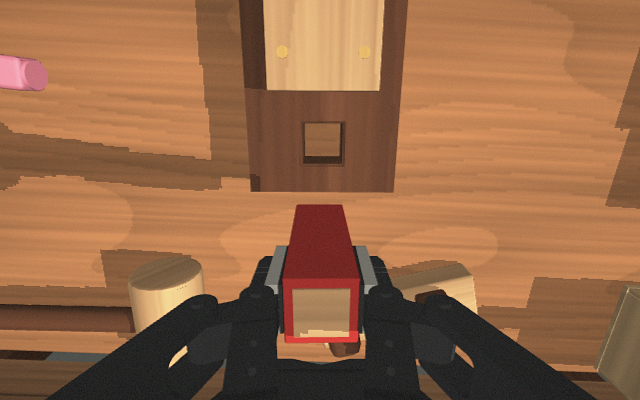

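View pics/c7.png

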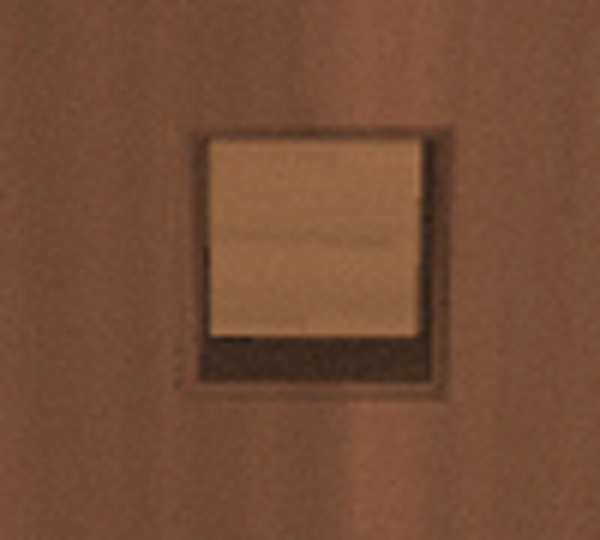

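View pics/c8.png

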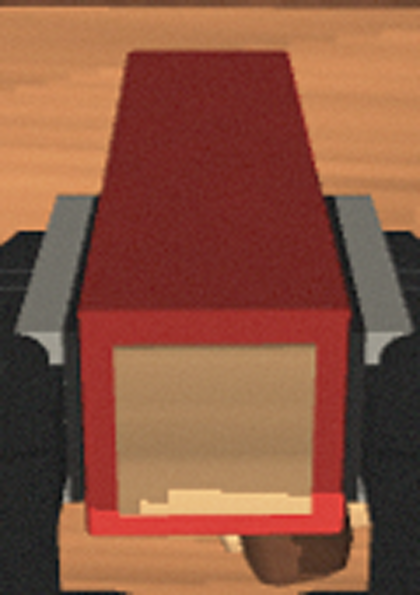

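Run:
```python
from h import *
import pickle
np.set_printoptions(precision=4,suppress=True)
st=pickle.load(open('w4.pkl','rb'));W=cam('wrist',st)
a=lambda p:np.array(p)/6+[270,100]-.42
b=lambda p:np.array(p)/3.5+[260,190]-.36
def show(n,s):
    print(n,s.mean(0))
    for i in range(4):
        d=s[(i+1)%4]-s[i];print('  ',np.linalg.norm(d),(np.degrees(np.arctan2(d[1],d[0]))+45)%90-45)
show('hole outer',pix2z(W,a([[191,130],[453,129],[447,398],[183,394]]),.04))
show('hole inner bottom',pix2z(W,a([[209,138],[422,140],[419,337],[210,336]]),.0))
show('stop top',pix2z(W,b([[79,310],[350,310],[343,533],[89,534]]),st['tool_pos'][2]+.0358))
print(pix2z(W,b([[128,52],[290,50]]),st['tool_pos'][2]+.0358-.095))
print(st['tool_pos'])
```

```text
hole outer [0.6973 0.0512 0.04  ]
   0.034312140986828624 2.94982948270291
   0.03572082967118705 2.7307470160055374
   0.03603435865208131 1.8495027751994968
   0.035077528426261675 -0.07690188581022994
hole inner bottom [0.6985 0.051  0.    ]
   0.03225052150467277 2.212806598184784
   0.029960698151373432 2.872329060546953
   0.03262166616758705 2.45587225377254
   0.03009711485261449 2.1633371753533197
stop top [0.7424 0.0518 0.1924]
   0.029215951752430126 2.706535957446448
   0.029264980601923903 3.2398017444832163
   0.029373543210117602 2.965560456856423
   0.029396730686414775 2.9308356378454903
[[0.7305 0.0349 0.0974]
 [0.7286 0.0655 0.0974]]
[0.7395 0.0521 0.1566]
```

```bash
python3 -m jog '{"offset":[[-0.45,-0.01,0],[-0.46,-0.01,0],[0,0,-0.4],[0,0,-0.3],[0,0,0],[0,0,0],[0,0,0]],"angular":[[0,0,-0.07],[0,0,0],[0,0,0],[0,0,0],[0,0,0],[0,0,0],[0,0,0]],"jaw":[20,20,20,20,20,20,20]}'
python3 - <<'E'
from h import *
np.set_printoptions(precision=4,suppress=True)
st=manip.state();im=manip.grab_frame('wrist');cv2.imwrite('pics/w5.png',im)
print(st['tool_pos'],st['contact_force'])
q=st['tool_rot'];M=R.from_quat([q[1],q[2],q[3],q[0]]).as_matrix();print(M)
E
```

```text
time: 5.35
tool_pos: [0.6956, 0.0508, 0.1227]
tool_rot: [-0.707, 0.707, 0.015, -0.014]
contact_force: [-0.6, 0.0, -0.2]
gripper_width: 0.339
[0.6956 0.0508 0.1227] [-0.5904  0.0111 -0.1857]
[[ 0.9992  0.0014 -0.0402]
 [ 0.0402 -0.      0.9992]
 [ 0.0014 -1.     -0.0001]]
```

View pics/w5.png

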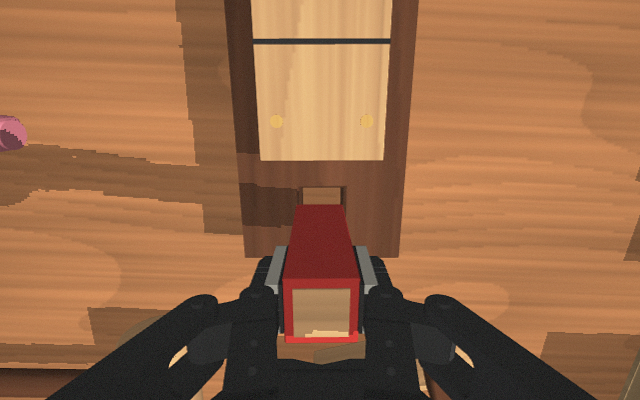

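```bash
python3 -m jog '{"offset":[[-0.03,0.01,-0.2],[0,0,-0.16],[0,0,-0.1],[0,0,-0.1],[0,0,-0.1],[0,0,0],[0,0,0]],"angular":[[0,0,0],[0,0,0],[0,0,0],[0,0,0],[0,0,0],[0,0,0],[0,0,0]],"jaw":[20,20,20,20,20,20,20]}'
```

```text
time: 6.1
tool_pos: [0.6934, 0.0512, 0.0887]
tool_rot: [0.707, -0.707, -0.014, 0.014]
contact_force: [-0.4, 0.1, -0.5]
gripper_width: 0.342
```

```bash
python3 -m jog '{"offset":[[0,0,-0.12],[0,0,-0.12],[0,0,-0.12],[0,0,-0.12],[0,0,-0.08],[0,0,-0.03],[0,0,0],[0,0,0]],"angular":[[0,0,0],[0,0,0],[0,0,0],[0,0,0],[0,0,0],[0,0,0],[0,0,0],[0,0,0]],"jaw":[20,20,20,20,20,20,20,20]}'
```

```text
time: 6.9
tool_pos: [0.6935, 0.0512, 0.0593]
tool_rot: [-0.707, 0.707, 0.014, -0.014]
contact_force: [-0.4, 0.2, -1.0]
gripper_width: 0.342
```

```bash
python3 -m jog '{"offset":[[0,0,-0.02],[0,0,0],[0,0,0],[0,0,0],[0,0,0],[0,0,0],[0,0,0],[0,0,0.5],[0,0,0.9],[0,0,0.9],[0,0,0.6]],"angular":[[0,0,0],[0,0,0],[0,0,0],[0,0,0],[0,0,0],[0,0,0],[0,0,0],[0,0,0],[0,0,0],[0,0,0],[0,0,0]],"jaw":[20,85,85,85,85,85,85,85,85,85,85]}'
python3 - <<'E'
from h import *
np.set_printoptions(precision=4,suppress=True)
st=manip.state();im=manip.grab_frame('wrist');cv2.imwrite('pics/w6.png',im)
import pickle;pickle.dump(st,open('w6.pkl','wb'))
t=manip.grab_frame('scene');cv2.imwrite('pics/s6.png',cv2.resize(t[185:295,300:440],None,fx=5,fy=5,interpolation=cv2.INTER_CUBIC))
print(st['time'],st['tool_pos'],st['contact_force'])
E
```

```text
time: 8.0
tool_pos: [0.6946, 0.0513, 0.2076]
tool_rot: [-0.707, 0.707, 0.016, -0.013]
contact_force: [0.6, 1.0, 0.3]
gripper_width: 0.995
8.0 [0.6946 0.0513 0.2076] [0.5601 0.9773 0.3298]
```

View pics/w6.png

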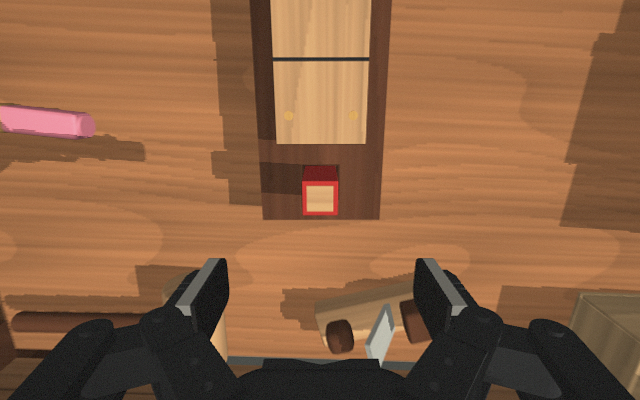

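View pics/s6.png

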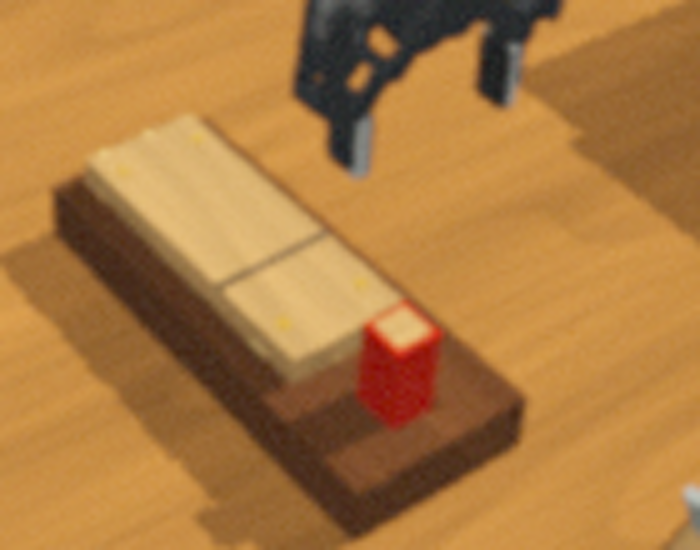

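```bash
python3 -m jog '{"offset":[[-0.3,-0.3,0.4],[-0.55,-0.65,0.4],[-0.55,-0.65,0.4],[-0.6,-0.7,0.4],[-0.6,-0.7,0.3],[-0.6,-0.7,0],[-0.4,-0.5,0],[-0.3,-0.34,0],[0,0,0],[0,0,0]],"angular":[[0,0,0],[0,0,-0.1],[0,0,-0.1],[0,0,0],[0,0,0],[0,0,0],[0,0,0],[0,0,0],[0,0,0],[0,0,0]],"jaw":[85,85,85,85,85,85,85,85,85,85]}'
python3 - <<'E'
from h import *
np.set_printoptions(precision=4,suppress=True)
st=manip.state();im=manip.grab_frame('wrist');cv2.imwrite('pics/w7.png',im)
import pickle;pickle.dump(st,open('w7.pkl','wb'))
print(st['time'],st['tool_pos'],st['joint_pos'])
q=st['tool_rot'];M=R.from_quat([q[1],q[2],q[3],q[0]]).as_matrix();print(M)
E
```

```text
time: 9.1
tool_pos: [0.4983, -0.1755, 0.2973]
tool_rot: [0.707, -0.707, -0.006, 0.007]
contact_force: [0.3, -0.1, -0.5]
gripper_width: 0.996
9.1 [ 0.4983 -0.1755  0.2973] [-0.4799 -0.2103  1.7525  0.0005  1.6005 -2.069 ]
[[ 0.9998 -0.0008 -0.0184]
 [ 0.0184  0.001   0.9998]
 [-0.0007 -1.      0.001 ]]
```

View pics/w7.png

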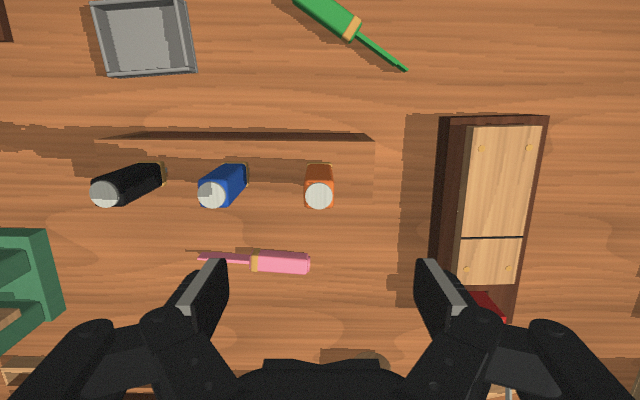

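Run:
```python
import cv2
t=cv2.imread('pics/w7.png')
cv2.imwrite('pics/c9.png',cv2.resize(t[155:220,285:355],None,fx=8,fy=8,interpolation=cv2.INTER_CUBIC))
from h import *
import pickle
np.set_printoptions(precision=4,suppress=True)
W=cam('wrist',pickle.load(open('w7.pkl','rb')))
print(pix2z(W,[[319,194],[210,195],[104,193]],.18), pix2z(W,[[462,237],[522,239]],.06))
print(pix2z(W,[[375,140],[375,198]],.095))
```

```text
[[ 0.4984 -0.1773  0.18  ]
 [ 0.5009 -0.2692  0.18  ]
 [ 0.5007 -0.3582  0.18  ]] [[0.5879 0.0082 0.06  ]
 [0.5893 0.0862 0.06  ]]
[[ 0.4623 -0.1186  0.095 ]
 [ 0.5268 -0.1141  0.095 ]]
```

View pics/c9.png

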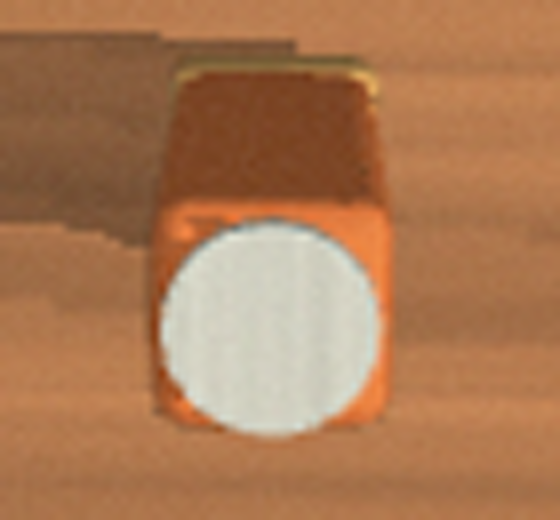

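```bash
python3 -m jog '{"offset":[[0.03,-0.04,-0.7],[0,0,-0.8],[0,0,-0.8],[0,0,-0.7],[0,0,-0.46],[0,0,0],[0,0,0],[0,0,0],[0,0,0],[0,0,0],[0,0,0],[0,0,0]],"angular":[[0,0,-0.02],[0,0,0],[0,0,0],[0,0,0],[0,0,0],[0,0,0],[0,0,0],[0,0,0],[0,0,0],[0,0,0],[0,0,0],[0,0,0]],"jaw":[85,85,85,85,85,85,10,10,10,10,10,10]}'
python3 - <<'E'
from h import *
np.set_printoptions(precision=4,suppress=True)
st=manip.state();im=manip.grab_frame('wrist');cv2.imwrite('pics/w8.png',im)
print(st['time'],st['tool_pos'],st['gripper_width'],st['contact_force'])
E
```

```text
time: 10.35
tool_pos: [0.501, -0.1779, 0.1269]
tool_rot: [-0.707, 0.707, 0.007, -0.005]
contact_force: [-0.4, 2.5, 5.4]
gripper_width: 0.298
10.35 [ 0.501  -0.1779  0.1269] 0.29779294222063235 [-0.4424  2.5483  5.4463]
```

View pics/w8.png

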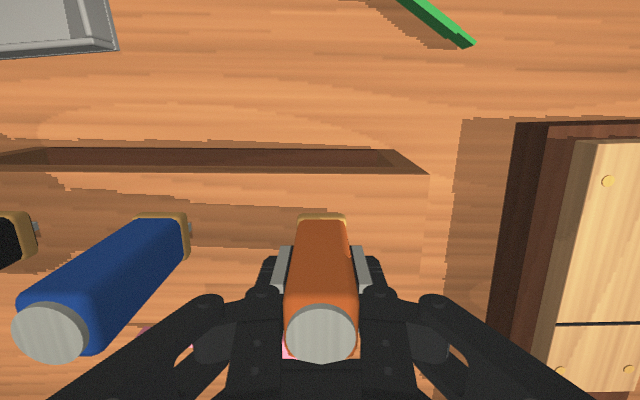

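```bash
python3 -m jog '{"offset":[[0,0,0.2],[0,0,0.3],[0,0,0.4],[0,0,0.5],[0,0,0.5],[0,0,0.5],[0,0,0.5],[0,0,0.3],[0,0,0],[0,0,0]],"angular":[[0,0,0],[0,0,0],[0,0,0],[0,0,0],[0,0,0],[0,0,0],[0,0,0],[0,0,0],[0,0,0],[0,0,0]],"jaw":[10,10,10,10,10,10,10,10,10,10]}'
python3 - <<'E'
from h import *
st=manip.state();im=manip.grab_frame('scene');cv2.imwrite('pics/s9.png',im)
print(st['time'],st['tool_pos'],st['gripper_width'],st['contact_force'])
E
```

```text
time: 11.4
tool_pos: [0.4998, -0.1775, 0.2847]
tool_rot: [0.707, -0.707, -0.006, 0.006]
contact_force: [-0.9, 0.5, -2.3]
gripper_width: 0.296
11.4 [ 0.49977718 -0.1774959   0.28465715] 0.29612676250712866 [-0.90123551  0.48639368 -2.30791525]
```

View pics/s9.png

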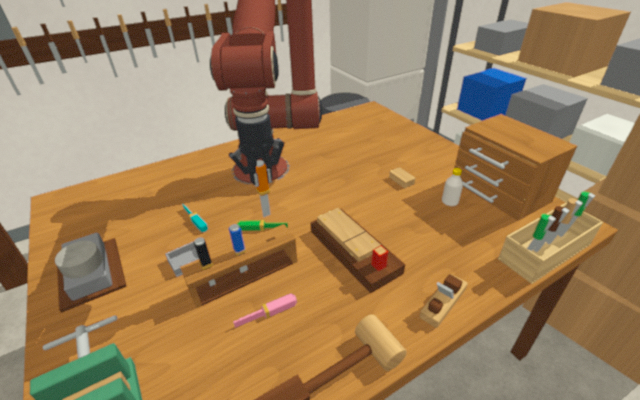

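```bash
python3 -m jog '{"offset":[[0.05,0.3,0],[0.05,0.5,0],[0.05,0.5,0],[0.05,0.5,0],[0.05,0.5,0],[0,0.5,0],[0,0.5,0],[0,0.5,0],[0,0.4,0],[0,0.22,0],[0,0,0],[0,0,0]],"angular":[[0,-0.4,0.05],[0,-0.7,0.1],[0,-0.7,0.1],[0,-0.7,0],[0,-0.7,0],[0,-0.7,0],[0,-0.7,0],[0,-0.7,0],[0,-0.7,0],[0,-0.7,0],[0,-0.6,0],[0,0,0]],"jaw":[10,10,10,10,10,10,10,10,10,10,10,10]}'
python3 - <<'E'
from h import *
np.set_printoptions(precision=4,suppress=True)
st=manip.state()
print(st['time'],st['tool_pos'],st['gripper_width'],st['joint_pos'])
q=st['tool_rot'];M=R.from_quat([q[1],q[2],q[3],q[0]]).as_matrix();print(M)
E
```

```text
time: 12.65
tool_pos: [0.5105, 0.0441, 0.2804]
tool_rot: [-0.652, 0.661, 0.276, 0.247]
contact_force: [-1.5, 0.4, -2.3]
gripper_width: 0.298
12.65 [0.5105 0.0441 0.2804] 0.29847057890024814 [-0.0986 -0.7881  2.293   0.0923  0.8834 -1.7448]
[[ 0.7254  0.6875 -0.0342]
 [ 0.0437  0.0036  0.999 ]
 [ 0.687  -0.7262 -0.0274]]
```

```bash
python3 -m jog '{"offset":[[0.02,-0.01,-0.3],[0.02,0,-0.3],[0.02,0,-0.3],[0.02,0,-0.3],[0,0,-0.3],[0,0,-0.25],[0,0,-0.1],[0,0,0],[0,0,0]],"angular":[[0,0,0],[0,0,0],[0,0,0],[0,0,0],[0,0,0],[0,0,0],[0,0,0],[0,0,0],[0,0,0]],"jaw":[10,10,10,10,10,10,10,10,10]}'
python3 - <<'E'
from h import *
np.set_printoptions(precision=4,suppress=True)
st=manip.state()
print(st['time'],st['tool_pos'],st['gripper_width'],st['joint_pos'],st['joint_vel'])
q=st['tool_rot'];M=R.from_quat([q[1],q[2],q[3],q[0]]).as_matrix();print(M, 'edge',st['tool_pos']+.107*M[:,1])
w=manip.grab_frame('wrist');cv2.imwrite('pics/w10.png',w)
s=manip.grab_frame('scene');cv2.imwrite('pics/s10.png',cv2.resize(s[150:310,240:440],None,fx=3.6,fy=3.6,interpolation=cv2.INTER_CUBIC))
t=manip.grab_frame('top');cv2.imwrite('pics/t10.png',cv2.resize(t[100:240,260:400],None,fx=4,fy=4,interpolation=cv2.INTER_CUBIC))
E
```

```text
time: 13.55
tool_pos: [0.5169, 0.0428, 0.1932]
tool_rot: [-0.651, 0.661, 0.278, 0.249]
contact_force: [0.3, 0.3, -0.3]
gripper_width: 0.3
13.55 [0.5169 0.0428 0.1932] 0.30014453699741367 [-0.0999 -0.7062  2.3962  0.1122  0.6922 -1.7727] [ 0.0004 -0.0102 -0.0113 -0.0002 -0.0002  0.0015]
[[ 0.7206  0.6926 -0.0328]
 [ 0.0431  0.0024  0.9991]
 [ 0.692  -0.7213 -0.0282]] edge [0.591  0.0431 0.1161]
```

View pics/w10.png

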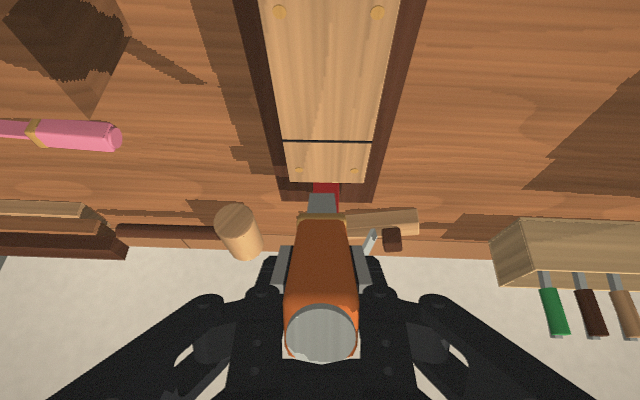

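View pics/s10.png

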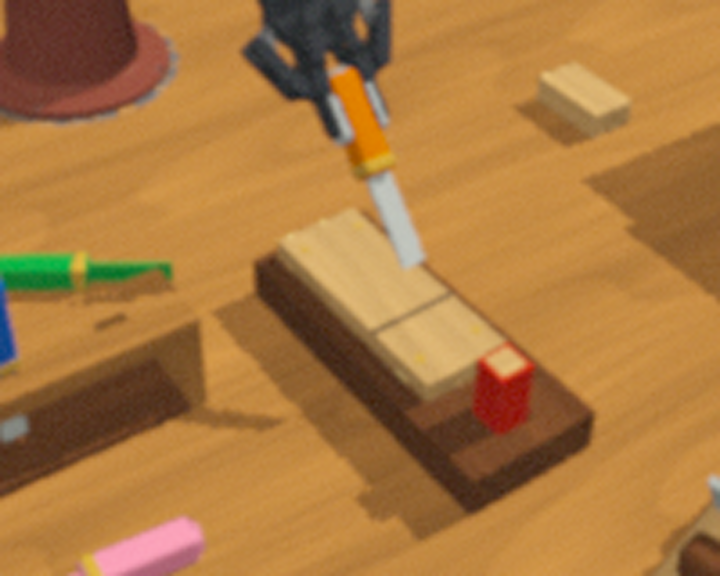

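View pics/t10.png

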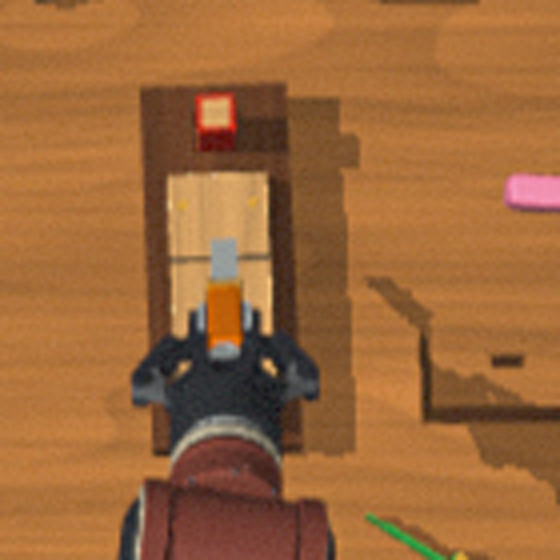

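```bash
python3 -m jog '{"offset":[[-0.05,0.07,-0.1],[0,0,0],[0,0,0],[0,0,0],[0,0,0]],"angular":[[0,0,0],[0,0,0],[0,0,0],[0,0,0],[0,0,0]],"jaw":[10,10,10,10,10]}'
python3 - <<'E'
from h import *
np.set_printoptions(precision=4,suppress=True)
print(pix2z(cam('top'),[[315.4,159.4]],.116),pix2z(cam('scene'),[[354.1,223.2]],.116))
st=manip.state()
q=st['tool_rot'];M=R.from_quat([q[1],q[2],q[3],q[0]]).as_matrix();print(st['tool_pos'],'edge',st['tool_pos']+.107*M[:,1],st['joint_vel'],st['gripper_width'],st['time'])
E
```

```text
time: 14.2
tool_pos: [0.5141, 0.0464, 0.1879]
tool_rot: [-0.651, 0.661, 0.278, 0.249]
contact_force: [0.4, -1.3, -1.6]
gripper_width: 0.299
[[0.5886 0.0412 0.116 ]] [[0.59   0.0417 0.116 ]]
[0.5141 0.0464 0.1879] edge [0.5882 0.0467 0.1107] [-0.0007  0.0001 -0.0003 -0.0006  0.0006  0.001 ] 0.2994023075364136 14.2
```

Everything agrees and the arm is still, so I'm handing it in.

```bash
python3 -c "
from plant import manip
print(manip.job_done())"
```

```text
the job is handed in; nothing more can be done
None
```

The job is handed in after about 14 s of robot time. The red stop is in the square hole and released, and the orange chisel is held still in the paring attitude over the board. The interface gives no verdict, so this rests on my own last checks.

- **Stop:** it went in with no side force, and the gripper ended within about 0.1 mm of the height expected when fully home. The wrist and scene pictures taken after I let go show it upright and seated in the hole. I did not measure it again after that, but it looks unchanged in the last scene and top pictures.
- **Chisel position:** the edge works out at (0.588, 0.047, 0.111) m, about 5 cm above the board and within about 1 mm of the line's middle. That comes from the arm's pose and the measured grip.
- **Chisel attitude:** it is tilted about 44° from vertical, with the handle towards the robot, away from the stop. The edge is parallel to the line to within about 1°.
- **Stillness:** joint speeds were about zero, and the fingers were still closed on the handle (about 25.5 mm opening).
- **Disagreements:** before a last small shift, the scene and top cameras put the edge within about 3 mm of the arm-based figure. The top camera read 3–4 mm off the wrist camera, so I relied on the wrist camera.
- **Bystanders:** I saw nothing disturbed, and the arm touched none of the other chisels, the bottle, the offcut or the tray. I did not measure their positions at the end.

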